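Snap a pipe clip onto a tube and run it up to the sprung stop

TASK

Push the grey pipe clip straight down over the bare tube on the plywood jig, on the half towards the thin collar, until its two sprung arms snap past the tube's widest point and it sits fully home. Then slide it along the tube until it meets the rubber buffer ring at the nose of the long sleeve and has pressed it in by a millimetre or two, and let go, leaving it bearing on the ring. The nose is screwed out by a different amount each time, so feel for it: do not ram the buffer to its stop, press the clip no harder than the snap needs, and leave the other things on the table alone.

Things in the scene. Friction and masses are not known exactly. Their poses are not given: they have to be found in the camera images.
- clip: grey plastic pipe clip, loose, 50 to 110 g, standing on the table mouth down, 70 mm tall, two curved sprung arms below and a rectangular foot on top. Origin: centre of its underside, on the table; own z up, own y along the tube it is made for. Works either way round along y
- clip_foot (a point): centre of the clip's solid foot, 50.5 mm above its origin: 20 mm (own x) by 26 mm (own y), reaching from 32 to 69 mm above the origin; the part to grip, best across its 20 mm. Below it is a plate 30 x 26 x 6 mm whose underside, 26.5 mm above the origin, stops hard on top of the tube when the clip is home
- clip_axis (a point): centre of the clip's round seat, 14.5 mm above its origin, at mid-length; lies on the tube's axis when the clip is fully home. The arms are 26 mm long along own y, 32 mm wide outside
- clip_lips (a point): midpoint between the arms' inward round lips, 6 mm above the clip's origin; lips 16 mm apart. Pushed straight down they touch the tube when clip_axis is about 17 mm above the tube's axis, resist with some 9 to 16 N until about 7 mm above home, then snap past and pull the clip down. Snapped on, the clip slides along the tube with 2 to 6 N
- sleeve: long stop sleeve fixed round the tube, 34 mm diameter, 40 mm long. Origin: on the tube's axis at its mid-length, 75 to 85 mm from the tube's middle on its +y side. A ribbed nose, 29 mm across, sticks out of its end towards the tube's middle; the free face of the rubber buffer ring (32 mm across) on the nose lies 30.5 to 56.5 mm from this origin, not reported, different each time
- jig: plywood board 90 mm (own x) x 270 mm (own y) x 18 mm, fixed to the table, with a wooden yoke 50 x 20 mm and 62 mm high at each end (118 mm from the middle) that holds the tube. Origin: centre of its underside
- tube: plain metal tube, 24 mm diameter, 262 mm long, fixed in the jig, level, 56 mm above the table. Origin: middle of its axis; own y along the axis; own z up
- collar: thin plain collar fixed round the tube near its other end (65 to 83 mm from the middle, on the -y side): 34 mm diameter, only 10 mm long. Origin on the tube's axis at its mid-length. Not the place to butt against
- tape: roll of masking tape, 105 mm across, 25 mm high, lying on the table; leave alone. Origin: centre of its underside
- caliper: caliper lying on the table, 68 x 198 x 16 mm; leave alone. Origin: centre of its underside
- marker: black marker lying on the table behind the jig, 18 x 124 x 20 mm; leave alone. Origin: centre of its underside
- pencil: blue pencil lying on the table, 8 x 179 x 8 mm; leave alone. Origin: centre of its underside
- sleeve_mid (a point): same point as the sleeve's origin. The buffer ring gives 3 mm towards the sleeve on a spring (0.3 N at first touch, 1.5 N more per mm), then stops hard; neither nose nor sleeve moves. The clip's end face, 13 mm from clip_axis, meets it. Let go, the clip springs back until it bears with about 2 N. Over 12 N here is ramming
Things that resemble listed ones, but are neither listed nor needed, are in the scene too. What is shaped like the clip but purple or red is not meant.

How it is judged:
By the outcome, as a careful person would: the job done as asked, in the order asked, and still so for the second after the job is handed in, with the robot touching nothing.
It also fails if it takes over 64 s, if anything falls off the work surface, if the arm or the gripper's body presses on something with over 40 N, if the wrist force passes 120 N, or if a joint passes its speed limit or range.

ROBOT

A 6-joint arm with a two-finger parallel gripper is mounted at the origin on a cart in front of the work surface, level with it; the furniture and walls round the work are solid. World frame = base frame: x ahead of the robot, y to its left, z up, the work surface at z = 0. Lengths are in m, angles in rad, forces in N, time in s.
With the tool pointing down it reaches from about 0.35 to 0.775 m from the base axis. Payload 5.5 kg.
Tool frame: the origin (TCP) lies midway between the tips of the shut fingers; the grasp point (between the pads) lies 19 mm behind it (ctrl.tcp_to_grasp is the distance from the TCP to the grasp point, in m); z points along the fingers, y is the direction in which the jaws open and shut (so a half turn about z gives the same grasp; the last joint's range is limited). The gripper opens to 85 mm and grips with 20 to 120 N. Pads are 22 mm wide; open, the fingers measure 114 mm over their backs; the gripper's body (76 mm by 85 mm) begins 54 mm behind the grasp point. The pads swing forward as they close: fully open they stand 13 mm farther back than shut.
Start: joints at [-1.457, 0.313, 0.046, 1.304, 0, 1.431], TCP at [0.144, -0.557, 0.231] pointing down, gripper open.
Joint ranges: [-2.76, 2.76], [-0.86, 1.69], [-1.03, 1.26], [-2.2, 2.34], [-1.47, 1.5], [-3.14, 3.14]. Speed limits (rad/s): [2.57, 2.57, 3.14, 3.14, 3.14, 3.14].

INTERFACE

Orientations are given as a unit quaternion [w, x, y, z].
In Python, from plant import readout, cams, ticket, ctrl gives the robot as it stands.
- The arm moves only by the shell command python3 -m creep 'ROWS' [OPENING] [FORCE]. ROWS is JSON, a list of rows, each an object of numbers: "dx", "dy", "dz": the shift along the tool's x, y, z in m; "rx", "ry", "rz": the turn, a rotation vector about the tool's x, y, z in degrees. In form: [{"dx": .., "dy": .., "dz": .., "rx": .., "ry": .., "rz": ..}, ...]. A call has 1 to 8 rows; each row shifts and turns the commanded pose from where the row before left it, along the tool's axes as they then stand; what a row does not reach is not made up. A row lasts 1/10 s, in which the tool goes at most 50 mm and 8.59 degrees, less where a joint would pass 70% of its speed; a pose out of reach is approached as far as the arm can. A call with a gripper value outside its range is refused whole. OPENING is the opening, from 0 (shut) to 1 (fully open), set as the call begins (- or left out, the last holds). The fingers move at their own pace and stop on an object; FORCE is the grip in N (left out, the last holds). Time passes only in rows, so rows that do not move let the fingers close. It gives the time, the measured TCP pose, the force and the opening at its end, in the units of the state.
- readout.sense(): the state, without advancing time (a new reading comes with each control period).
- cams.camera(name): name is "scene" or "top" or "wrist"; returns a dict with "img" (400x640x3 uint8, red, green, blue), "camera_matrix" (3x3 intrinsics, pixels), "distortion" ([k1, k2, p1, p2, k3] as OpenCV has them; the pictures are not rectified), "pose" (4x4, takes a point from camera to world coordinates). Camera axes: x right, y down, z forward; pixel columns grow to the right and rows downward; lengths in m; the calibration is good to about 2 mm. A picture is of the moment at which its call begins. There is no depth.
- ticket.finish_job(): hands the job in, once; it reports no verdict.
The state is a dict: "clock": time; "joints": joint angles; "dq": joint speeds; "effort": joint torques, N m; "tcp_pos": TCP position; "tool_rot": TCP orientation; "contact_force": force on the tool from outside, world axes, zero at the start; "wrist_torque": the same for the moment, N m; "width": finger opening in m.
Only numpy, scipy, OpenCV 4.12 (cv2) and the standard library are available. Lean on these libraries where they do the work, as an engineer would, in place of code of your own. Each camera call takes 0.05 s, during which the arm holds its last target.

## Working session

There is one attempt and no reset: what is moved stays moved. The work goes in short steps, Python scripts to look and compute and a shell command to move; the robot and the scene stay as the last step left them, time stands still between calls to the robot, and variables do not carry over. Pictures are saved under pics/ and viewed, and the job is handed in when it is done.

```bash
mkdir -p pics; ls; cat > h.py <<'E'
import numpy as np, cv2
from plant import readout, cams, ticket, ctrl
def grab(n,f):
    c=cams.camera(n); cv2.imwrite(f'pics/{f}.png',c['img'][:,:,::-1]); np.savez(f'pics/{f}.npz',img=c['img'],K=c['camera_matrix'],D=c['distortion'],P=c['pose']); return c
def load(f):
    d=np.load(f'pics/{f}.npz'); return d
def ray(d,uv):
    p=cv2.undistortPoints(np.array([[uv]],float),d['K'],np.array(d['D'],float))[0,0]
    P=d['P']; v=P[:3,:3]@np.array([p[0],p[1],1.]); return P[:3,3],v/np.linalg.norm(v)
def onz(d,uv,z):
    o,v=ray(d,uv); return o+v*(z-o[2])/v[2]
def proj(d,X):
    P=np.linalg.inv(d['P']); r=cv2.Rodrigues(P[:3,:3])[0]
    return cv2.projectPoints(np.array(X,float).reshape(-1,3),r,P[:3,3],d['K'],np.array(d['D'],float))[0].reshape(-1,2)
def tri(d1,u1,d2,u2):
    o1,v1=ray(d1,u1);o2,v2=ray(d2,u2)
    A=np.stack([v1,-v2],1); s=np.linalg.lstsq(A,o2-o1,rcond=None)[0]
    a=o1+s[0]*v1;b=o2+s[1]*v2; return (a+b)/2,np.linalg.norm(a-b)
def crop(f,x0,y0,x1,y1,k,out):
    im=cv2.imread(f'pics/{f}.png')[y0:y1,x0:x1]; cv2.imwrite(f'pics/{out}.png',cv2.resize(im,None,fx=k,fy=k,interpolation=cv2.INTER_CUBIC))
E
python3 - <<'E'
from h import *
for n in ['scene','top','wrist']:
    c=grab(n,n+'0'); print(n,c['pose'].round(3).tolist(),np.array(c['camera_matrix']).round(1).tolist(),c['distortion'])
print(readout.sense()); print([a for a in dir(ctrl) if a[0]!='_'], ctrl.tcp_to_grasp)
E
```

```text
pics
scene [[0.897, -0.231, 0.376, 0.221], [-0.441, -0.509, 0.739, -0.757], [0.02, -0.829, -0.559, 0.585], [0.0, 0.0, 0.0, 1.0]] [[431.9, 0.0, 324.2], [0.0, 431.9, 199.0], [0.0, 0.0, 1.0]] [-0.01440242  0.          0.          0.          0.        ]
top [[-0.108, -0.973, 0.203, 0.364], [-0.994, 0.106, -0.022, -0.025], [0.0, -0.204, -0.979, 1.014], [0.0, 0.0, 0.0, 1.0]] [[443.8, 0.0, 322.4], [0.0, 443.8, 198.5], [0.0, 0.0, 1.0]] [-0.12591138  0.          0.          0.          0.        ]
wrist [[0.251, -0.933, -0.256, 0.21], [-0.968, -0.243, -0.064, -0.541], [-0.002, 0.264, -0.965, 0.373], [0.0, 0.0, 0.0, 1.0]] [[347.1, 0.0, 322.8], [0.0, 347.1, 201.9], [0.0, 0.0, 1.0]] [-0.0445442  0.         0.         0.         0.       ]
{'clock': 0.15, 'joints': array([-1.45661089e+00,  3.13885303e-01,  4.52672442e-02,  1.30357089e+00,
       -2.97985937e-05,  1.43116967e+00]), 'dq': array([ 0.00103849, -0.00268462,  0.0032702 ,  0.00077393,  0.00058426,
        0.00098811]), 'effort': array([ 2.81894645e-03, -4.81065416e+01,  2.98815912e+01,  1.38995197e-02,
       -8.12995290e-05, -2.50266640e-05]), 'tcp_pos': array([ 0.14430598, -0.55622791,  0.2305922 ]), 'tool_rot': array([-6.96444233e-04,  9.91957988e-01,  1.26565659e-01, -6.04082511e-06]), 'contact_force': array([ 0.22043798,  0.4097146 , -0.46760936]), 'wrist_torque': array([ 0.03876952,  0.03369757, -0.03173283]), 'width': 0.08548652428587492}
['PlanningError', 'tcp_to_grasp'] 0.0187
```

View pics/scene0.png

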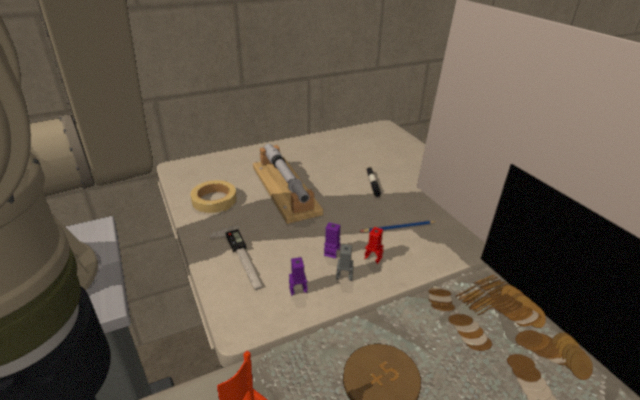

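View pics/top0.png

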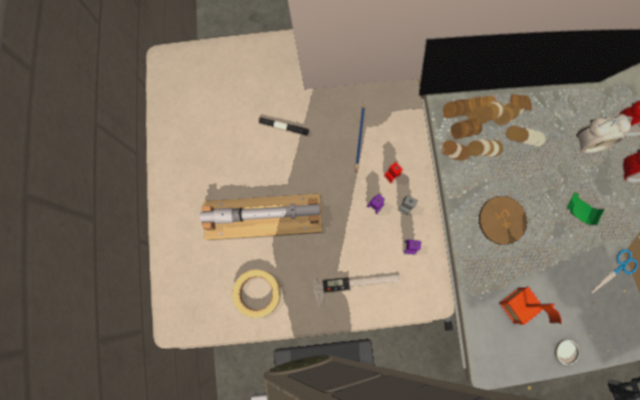

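View pics/wrist0.png

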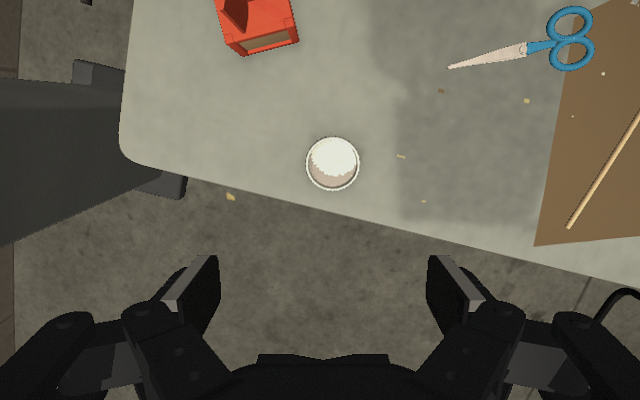

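The clip-shaped things are: grey at top (408,205) / scene (345,263); purple at top (377,203) and (412,246); red at top (394,172). Only the grey one fits the description, so I'll enlarge it and the jig.

```bash
python3 - <<'E'
from h import *
crop('top0',360,150,440,260,7,'c1'); crop('top0',190,180,335,250,5,'c2'); crop('scene0',240,130,410,310,4,'c3')
E
```

```text
(no output)
```

View pics/c1.png

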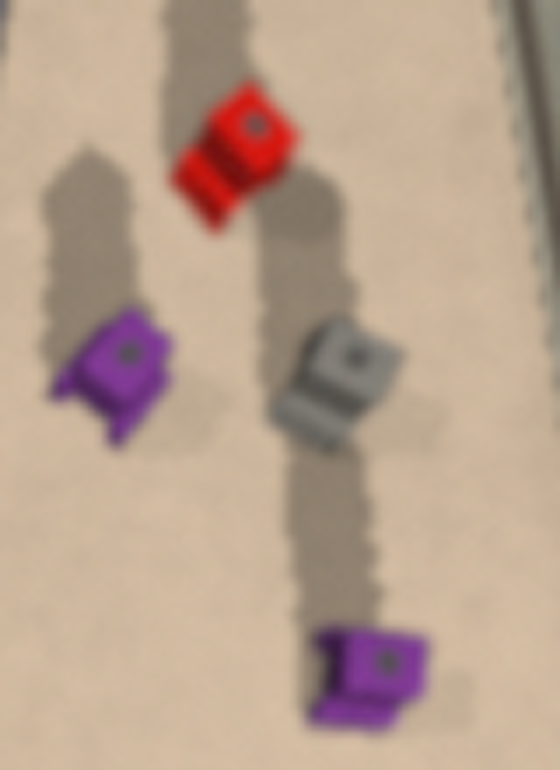

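View pics/c2.png

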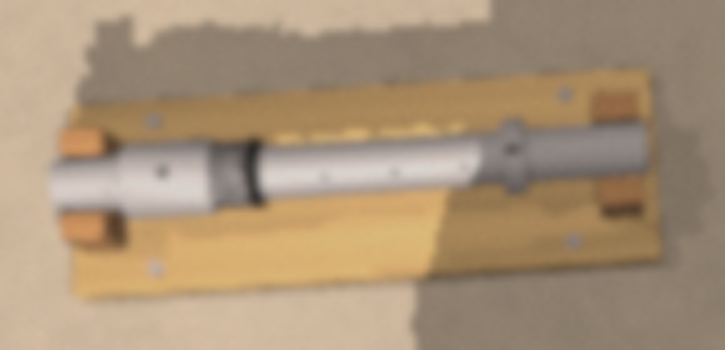

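View pics/c3.png

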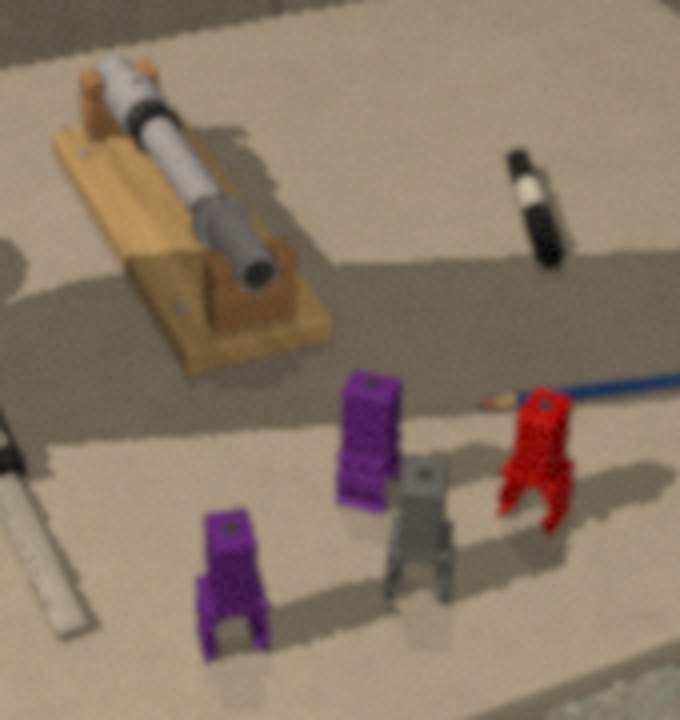

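```bash
python3 - <<'E'
from h import *
t=load('top0'); s=load('scene0')
print('clip foot top(z.069)',onz(t,(410.4,201.6),.069).round(4), 'scene',onz(s,(240+425/4,130+472/4),.069).round(4), tri(t,(410.8,201),s,(240+425/4,130+472/4)))
a=onz(t,(201,216.4),.056);b=onz(t,(319.6,209),.056);print('tube ends',a.round(4),b.round(4),np.linalg.norm(a-b),(a+b)/2,np.degrees(np.arctan2(*(a-b)[:2])))
for n,uv,z in [('purpA',(360+130/7,150+353/7),.069),('purpB',(360+388/7,150+662/7),.069),('red',(360+256/7,150+124/7),.069),('pencil1',(362,108),.004),('pencil2',(356,172),.004),('ring face',(190+262/5,180+172/5),.056),('collar',(190+514/5,180+155/5),.056),('yokeL',(190+85/5,180+185/5),.056)]:
    print(n,onz(t,uv,z).round(4))
for uv in [(74,105),(650,70),(662,262),(80,297)]: print(onz(t,(190+uv[0]/5,180+uv[1]/5),.018).round(4))
E
```

```text
clip foot top(z.069) [ 0.532  -0.2368  0.069 ] scene [ 0.5349 -0.2351  0.069 ] (array([ 0.53309802, -0.23744074,  0.07137158]), np.float64(0.0006625215421726028))
tube ends [0.5511 0.2241 0.056 ] [ 0.5396 -0.0381  0.056 ] 0.26250202556185454 [0.54532466 0.09298588 0.056     ] 2.5210883302175406
purpA [ 0.5421 -0.1677  0.069 ]
purpB [ 0.4377 -0.2339  0.069 ]
red [ 0.6112 -0.2175  0.069 ]
pencil1 [ 0.7873 -0.1686  0.004 ]
pencil2 [ 0.6279 -0.1336  0.004 ]
ring face [0.5458 0.1319 0.056 ]
collar [0.5415 0.0208 0.056 ]
yokeL [0.5483 0.2108 0.056 ]
[0.5936 0.2231 0.018 ]
[ 0.5813 -0.0433  0.018 ]
[ 0.4924 -0.0392  0.018 ]
[0.5044 0.2255 0.018 ]
```

```bash
python3 -m creep '[{"dx":0.02,"dy":-0.01},{"dx":0.04,"dy":-0.02},{"dx":0.04,"dy":-0.02},{"dx":0.044,"dy":-0.021},{"dx":0.044,"dy":-0.021},{"dx":0.044,"dy":-0.021},{"dx":0.044,"dy":-0.021},{"dx":0.044,"dy":-0.021}]' 0.6
python3 -m creep '[{"dx":0.04,"dy":-0.02},{"dx":0.03,"dy":-0.015},{"dx":0.01,"dy":-0.005},{},{}]'
python3 - <<'E'
from h import *
grab('wrist','w1'); print(readout.sense())
E
```

```text
{'clock': 0.2, 'joints': array([-1.45659288e+00,  3.13734903e-01,  4.54077758e-02,  1.30363143e+00,
       -2.74119170e-05,  1.43122857e+00]), 'dq': array([-0.00130325, -0.00252807,  0.00303276, -0.00186541, -0.00019675,
       -0.00093392]), 'effort': array([ 9.46100990e-04, -4.80544245e+01,  2.98520619e+01,  1.36196305e-02,
       -1.70665112e-04,  2.13708637e-05]), 'tcp_pos': array([ 0.14432166, -0.55626829,  0.2307353 ]), 'tool_rot': array([-5.81244260e-04,  9.91960648e-01,  1.26545390e-01, -6.33523309e-06]), 'contact_force': array([ 0.45561287, -0.24726848,  0.4082998 ]), 'wrist_torque': array([-0.00449407, -0.02235547,  0.03266256]), 'width': 0.08512475637059944}invalid input at $[0]: expected keys dx, dy, dz, rx, ry, rz
invalid input at $[0]: expected keys dx, dy, dz, rx, ry, rz
```

View pics/w1.png

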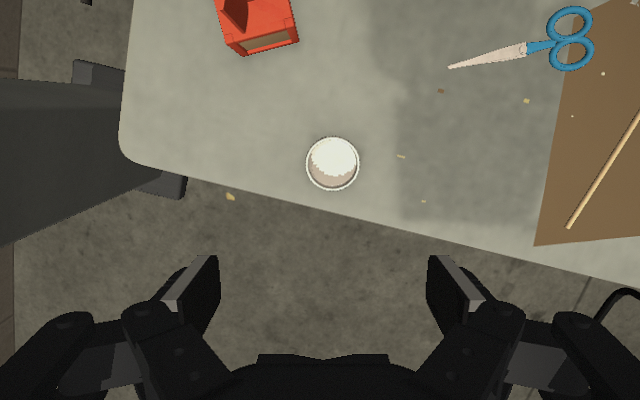

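The picture is unchanged: every row needs all six keys, so both calls were refused. I'll resend them in full.

```bash
python3 -m creep '[{"dx":0.02,"dy":-0.01,"dz":0,"rx":0,"ry":0,"rz":0},{"dx":0.04,"dy":-0.02,"dz":0,"rx":0,"ry":0,"rz":0},{"dx":0.04,"dy":-0.02,"dz":0,"rx":0,"ry":0,"rz":0},{"dx":0.044,"dy":-0.021,"dz":0,"rx":0,"ry":0,"rz":0},{"dx":0.044,"dy":-0.021,"dz":0,"rx":0,"ry":0,"rz":0},{"dx":0.044,"dy":-0.021,"dz":0,"rx":0,"ry":0,"rz":0},{"dx":0.044,"dy":-0.021,"dz":0,"rx":0,"ry":0,"rz":0},{"dx":0.044,"dy":-0.021,"dz":0,"rx":0,"ry":0,"rz":0}]' 0.6
python3 -m creep '[{"dx":0.04,"dy":-0.02,"dz":0,"rx":0,"ry":0,"rz":0},{"dx":0.03,"dy":-0.015,"dz":0,"rx":0,"ry":0,"rz":0},{"dx":0.01,"dy":-0.005,"dz":0,"rx":0,"ry":0,"rz":0},{"dx":0,"dy":0,"dz":0,"rx":0,"ry":0,"rz":0},{"dx":0,"dy":0,"dz":0,"rx":0,"ry":0,"rz":0}]'
python3 - <<'E'
from h import *
grab('wrist','w2'); print(readout.sense())
E
```

```text
clock: 1.0
tcp_pos: [0.4164, -0.3247, 0.2313]
tool_rot: [0.0, 0.992, 0.126, 0.0]
contact_force: [0.7, 0.2, 0.0]
width: 0.0513
clock: 1.5
tcp_pos: [0.4819, -0.2679, 0.2311]
tool_rot: [0.0, 0.992, 0.126, -0.0]
contact_force: [-0.5, -0.8, -0.3]
width: 0.0511
{'clock': 1.55, 'joints': array([-6.53468298e-01,  2.67501517e-01, -1.65139350e-02,  1.28717596e+00,
       -5.35721221e-04,  2.23559167e+00]), 'dq': array([-0.01364388, -0.00510987,  0.00110048,  0.00192392,  0.00231787,
        0.00372816]), 'effort': array([ 7.48191308e-01, -4.52838135e+01,  2.98462629e+01, -2.28006844e-03,
        2.97802733e-02, -2.87293289e-03]), 'tcp_pos': array([ 0.48169485, -0.26827403,  0.23118481]), 'tool_rot': array([ 5.15849964e-05,  9.92038929e-01,  1.25931140e-01, -3.28803224e-04]), 'contact_force': array([-0.29224684, -0.11683394, -0.3287299 ]), 'wrist_torque': array([ 0.00525168, -0.01272573,  0.01138266]), 'width': 0.051147829187909284}
```

View pics/w2.png

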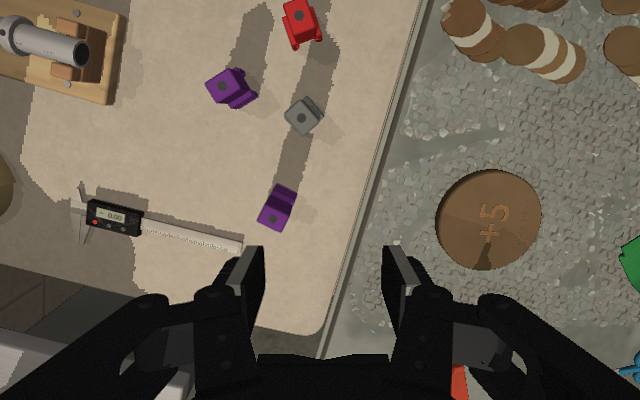

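The wrist picture shows the grey clip at (302,117), purple clips at (230,88) and (276,208), red at (300,22). Now I'll measure the clip's yaw from an enlarged crop and a mask.

```bash
python3 - <<'E'
from h import *
crop('w2',255,70,355,160,7,'c4')
d=load('w2'); im=d['img'][80:150,262:345]
hsv=cv2.cvtColor(im,cv2.COLOR_RGB2HSV)
m=((hsv[...,1]<45)&(hsv[...,2]<190)&(hsv[...,2]>40)).astype(np.uint8)*255
m=cv2.morphologyEx(m,cv2.MORPH_OPEN,np.ones((3,3)))
cs,_=cv2.findContours(m,cv2.RETR_EXTERNAL,cv2.CHAIN_APPROX_NONE)
for c in cs:
    print(cv2.contourArea(c),(c.reshape(-1,2).mean(0)+[262,80]))
print(onz(d,(301,117.5),.069))
E
```

```text
886.5 [303.23595506 115.50561798]
[ 0.53399848 -0.2362777   0.069     ]
```

View pics/c4.png

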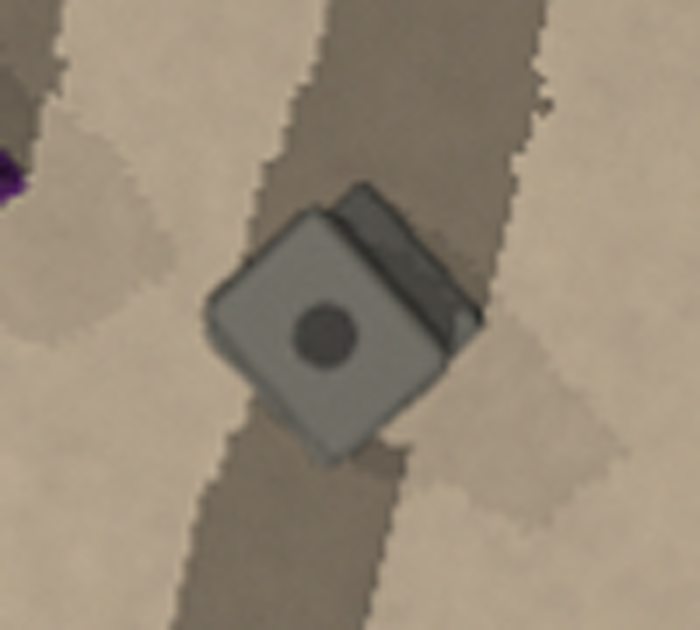

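```bash
python3 - <<'E'
from h import *
d=load('w2')
C=[onz(d,(255+u/7,70+v/7),.069)[:2] for u,v in [(318,205),(445,360),(333,462),(207,310)]]
C=np.array(C);print(C.round(4),C.mean(0))
for i in range(4):
    e=C[(i+1)%4]-C[i];print(np.linalg.norm(e),np.degrees(np.arctan2(e[1],e[0])))
print(onz(d,(255+325/7,70+335/7),.069))
# jig/tube in wrist view check: tube near end centre
s=readout.sense();from scipy.spatial.transform import Rotation as R
q=s['tool_rot'];M=R.from_quat(np.r_[q[1:],q[0]]).as_matrix();print(M.round(4), np.degrees(np.arctan2(M[1,0],M[0,0])))
E
```

```text
[[ 0.5485 -0.2323]
 [ 0.5346 -0.2516]
 [ 0.5191 -0.2413]
 [ 0.5331 -0.2221]] [ 0.53382627 -0.23681086]
0.023861870703896698 -125.68651277134575
0.018583348781354578 146.16110332903702
0.023767330411026705 53.99387740406445
0.01845416474401504 -33.53110381924716
[ 0.53380006 -0.23670314  0.069     ]
[[ 9.683e-01  2.499e-01 -6.000e-04]
 [ 2.499e-01 -9.683e-01 -2.000e-04]
 [-7.000e-04  0.000e+00 -1.000e+00]] 14.469062650063762
```

```bash
python3 -m creep '[{"dx":0.029,"dy":-0.0087,"dz":0,"rx":0,"ry":0,"rz":0},{"dx":0.029,"dy":-0.0087,"dz":0,"rx":0,"ry":0,"rz":0},{"dx":0,"dy":0,"dz":0.02,"rx":0,"ry":0,"rz":-8.1},{"dx":0,"dy":0,"dz":0.02,"rx":0,"ry":0,"rz":-8.1},{"dx":0,"dy":0,"dz":0.02,"rx":0,"ry":0,"rz":-8.1},{"dx":0,"dy":0,"dz":0.02,"rx":0,"ry":0,"rz":-8.1},{"dx":0,"dy":0,"dz":0.02,"rx":0,"ry":0,"rz":-8.1},{"dx":0,"dy":0,"dz":0,"rx":0,"ry":0,"rz":0}]' 
python3 -m creep '[{"dx":0,"dy":0,"dz":0,"rx":0,"ry":0,"rz":0}]'
python3 - <<'E'
from h import *
grab('wrist','w3'); s=readout.sense();print(s['tcp_pos'],s['joints'])
from scipy.spatial.transform import Rotation as R
q=s['tool_rot'];M=R.from_quat(np.r_[q[1:],q[0]]).as_matrix(); print(M.round(4),np.degrees(np.arctan2(M[1,0],M[0,0])))
e=np.array([.5335,-.237,0])-s['tcp_pos']; print('tool-frame err',M.T@e)
E
```

```text
clock: 2.35
tcp_pos: [0.5315, -0.2365, 0.1285]
tool_rot: [-0.002, 0.887, 0.461, -0.002]
contact_force: [-0.3, 1.2, -0.8]
width: 0.0514
clock: 2.45
tcp_pos: [0.5335, -0.2371, 0.1315]
tool_rot: [-0.0, 0.888, 0.46, -0.0]
contact_force: [-0.0, -0.1, 0.5]
width: 0.0512
[ 0.53419181 -0.23725706  0.13230394] [-5.55165433e-01  3.76427003e-01 -1.10295936e-01  1.08301519e+00
 -2.00858963e-04  1.63037782e+00]
[[ 5.768e-01  8.169e-01  8.000e-04]
 [ 8.169e-01 -5.768e-01 -7.000e-04]
 [-1.000e-04  1.100e-03 -1.000e+00]] 54.777585348955476
tool-frame err [-0.00017081 -0.00085475  0.13230312]
```

View pics/w3.png

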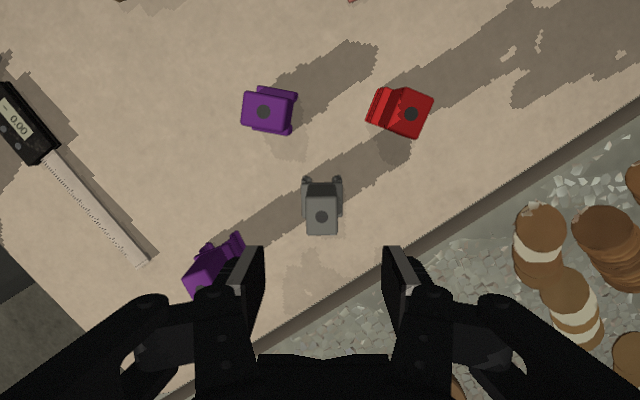

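The grey clip is centred between the jaws at (322,216) and square with the tool, and the fingers will clear the purple clip at (215,265). Next is a check of the hole position, then the descent.

```bash
python3 - <<'E'
from h import *
d=load('w3'); im=d['img']
crop('w3',280,160,365,250,7,'c5')
print(onz(d,(321.5,216),.069), onz(d,(305,234.5),.069),onz(d,(339,234),.069))
E
python3 -m creep '[{"dx":0,"dy":-0.0005,"dz":0.03,"rx":0,"ry":0,"rz":0},{"dx":0,"dy":0,"dz":0.03,"rx":0,"ry":0,"rz":0},{"dx":0,"dy":0,"dz":0.025,"rx":0,"ry":0,"rz":0},{"dx":0,"dy":0,"dz":0.013,"rx":0,"ry":0,"rz":0},{"dx":0,"dy":0,"dz":0,"rx":0,"ry":0,"rz":0},{"dx":0,"dy":0,"dz":0,"rx":0,"ry":0,"rz":0}]'
```

```text
[ 0.534263   -0.23633144  0.069     ] [ 0.5187452  -0.24029878  0.069     ] [ 0.53638703 -0.25234704  0.069     ]
clock: 3.1
tcp_pos: [0.5348, -0.2364, 0.0346]
tool_rot: [0.001, 0.887, 0.462, 0.0]
contact_force: [0.5, -0.7, 0.2]
width: 0.0513
```

View pics/c5.png

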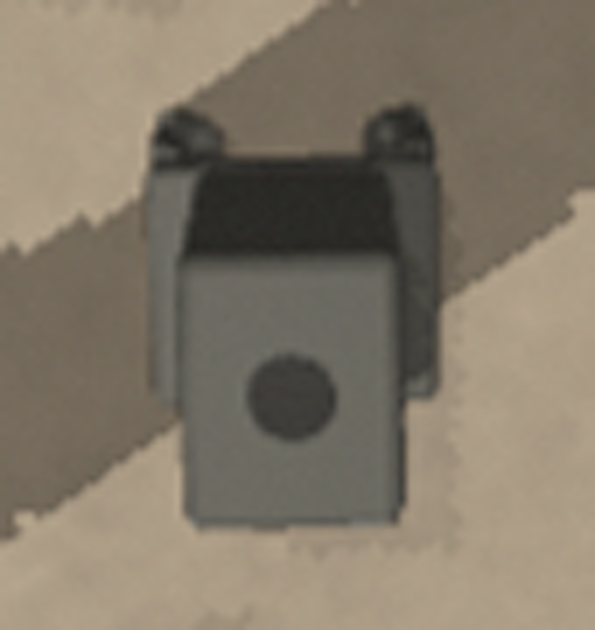

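```bash
Z='' ; python3 -m creep '[{"dx":0,"dy":0,"dz":0,"rx":0,"ry":0,"rz":0},{"dx":0,"dy":0,"dz":0,"rx":0,"ry":0,"rz":0},{"dx":0,"dy":0,"dz":0,"rx":0,"ry":0,"rz":0},{"dx":0,"dy":0,"dz":0,"rx":0,"ry":0,"rz":0},{"dx":0,"dy":0,"dz":0,"rx":0,"ry":0,"rz":0}]' 0 70
python3 -m creep '[{"dx":0,"dy":0,"dz":-0.01,"rx":0,"ry":0,"rz":0},{"dx":0,"dy":0,"dz":-0.03,"rx":0,"ry":0,"rz":0},{"dx":0,"dy":0,"dz":-0.04,"rx":0,"ry":0,"rz":0},{"dx":0,"dy":0,"dz":-0.04,"rx":0,"ry":0,"rz":0},{"dx":0,"dy":0,"dz":-0.03,"rx":0,"ry":0,"rz":0},{"dx":0,"dy":0,"dz":0,"rx":0,"ry":0,"rz":0}]'
python3 - <<'E'
from h import *
grab('wrist','w4'); s=readout.sense();print(s['tcp_pos'],s['width'])
E
```

```text
clock: 3.6
tcp_pos: [0.535, -0.2364, 0.0347]
tool_rot: [0.001, 0.887, 0.462, 0.001]
contact_force: [-0.6, 0.3, 5.5]
width: 0.0191
clock: 4.2
tcp_pos: [0.5362, -0.2371, 0.189]
tool_rot: [0.004, 0.887, 0.462, 0.002]
contact_force: [0.6, 0.5, -0.6]
width: 0.0191
[ 0.53522767 -0.23646962  0.18628146] 0.019441986600359253
```

View pics/w4.png

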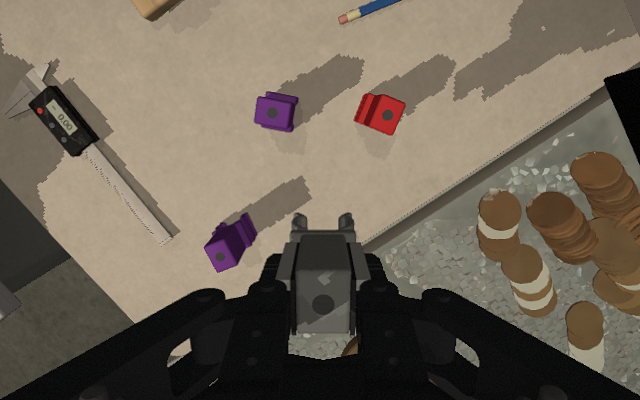

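The clip is held squarely (foot and hole at about (322,305)) and the other things are undisturbed. Next, carry it to the jig.

```bash
python3 -m creep '[{"dx":0.02,"dy":-0.0132,"dz":0,"rx":0,"ry":0,"rz":0},{"dx":0.033,"dy":-0.0219,"dz":0,"rx":0,"ry":0,"rz":0},{"dx":0.033,"dy":-0.0219,"dz":0,"rx":0,"ry":0,"rz":0},{"dx":0.033,"dy":-0.0219,"dz":0,"rx":0,"ry":0,"rz":0},{"dx":0.033,"dy":-0.0219,"dz":0,"rx":0,"ry":0,"rz":0},{"dx":0.033,"dy":-0.0219,"dz":0,"rx":0,"ry":0,"rz":0},{"dx":0.033,"dy":-0.0219,"dz":0,"rx":0,"ry":0,"rz":0},{"dx":0.03,"dy":-0.02,"dz":0,"rx":0,"ry":0,"rz":0}]'
python3 -m creep '[{"dx":0,"dy":0,"dz":0,"rx":0,"ry":0,"rz":-8.2},{"dx":0,"dy":0,"dz":0,"rx":0,"ry":0,"rz":-8.2},{"dx":0,"dy":0,"dz":0,"rx":0,"ry":0,"rz":-8.2},{"dx":0,"dy":0,"dz":0,"rx":0,"ry":0,"rz":-8.2},{"dx":0,"dy":0,"dz":0,"rx":0,"ry":0,"rz":0},{"dx":0,"dy":0,"dz":0,"rx":0,"ry":0,"rz":0},{"dx":0,"dy":0,"dz":0,"rx":0,"ry":0,"rz":0},{"dx":0,"dy":0,"dz":0,"rx":0,"ry":0,"rz":0}]'
cat >> h.py <<'E'
from scipy.spatial.transform import Rotation as R
def st():
    s=readout.sense(); q=s['tool_rot'];M=R.from_quat(np.r_[q[1:],q[0]]).as_matrix()
    print('t',round(s['clock'],2),'tcp',s['tcp_pos'].round(4),'psi',round(np.degrees(np.arctan2(M[1,0],M[0,0])),2),'zax',M[:,2].round(4),'F',s['contact_force'].round(1),'w',round(s['width'],4)); return s,M
E
python3 - <<'E'
from h import *
grab('wrist','w5');grab('top','t5');grab('scene','s5'); st()
crop('t5',190,170,350,260,5,'c6');crop('s5',220,110,360,230,5,'c7')
E
```

```text
clock: 5.05
tcp_pos: [0.5397, 0.0637, 0.1817]
tool_rot: [-0.001, 0.887, 0.462, -0.001]
contact_force: [1.2, -0.9, -0.8]
width: 0.0192
clock: 5.85
tcp_pos: [0.541, 0.0618, 0.183]
tool_rot: [-0.0, 0.721, 0.693, -0.0]
contact_force: [0.5, 0.2, -0.8]
width: 0.0194
t 6.0 tcp [0.5411 0.0618 0.1832] psi 87.8 zax [-0.e+00 -1.e-04 -1.e+00] F [ 0.2 -0.4 -0.3] w 0.019
```

View pics/w5.png

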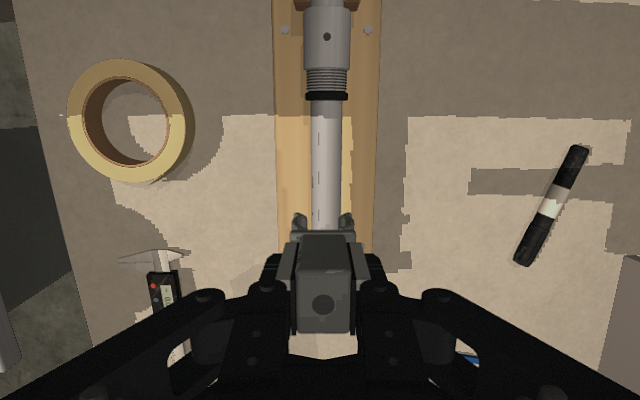

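View pics/c6.png

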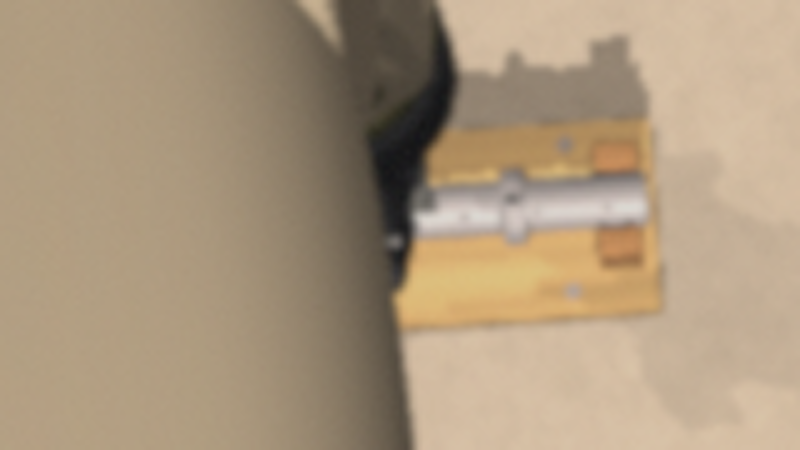

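View pics/c7.png

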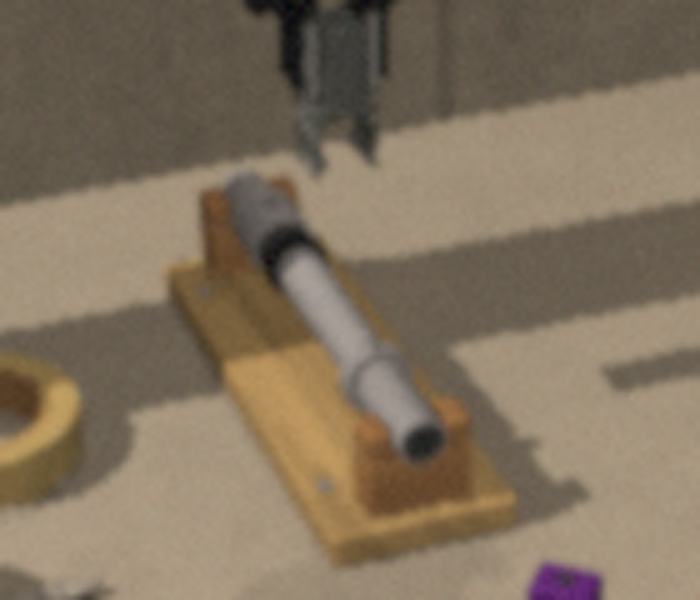

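The wrist view shows the tube running up the picture at column ~326, the black ring at (326,96), the ribbed nose behind it and the clip arms at (300,222) and (347,222). Next I'll measure the tube's axis and the ring.

```bash
python3 - <<'E'
from h import *
d=load('w5'); im=d['img'].astype(int)
crop('w5',265,60,390,345,2.1,'c8'); crop('w5',280,60,375,110,8,'c9')
sat=cv2.cvtColor(d['img'],cv2.COLOR_RGB2HSV)[...,1]
pts=[]
for r in range(106,208,6):
    row=sat[r,290:365]; ok=np.where(row<40)[0]+290
    # contiguous run containing 326
    a=b=326
    while a-1 in ok: a-=1
    while b+1 in ok: b+=1
    c=(a+b)/2; X=onz(d,(c,r),.056); w=np.linalg.norm(onz(d,(a-.5,r),.056)-onz(d,(b+.5,r),.056)); pts.append(X); print(r,a,b,X.round(4),round(w,4))
pts=np.array(pts)[:,:2]; k=np.polyfit(pts[:,1],pts[:,0],1); print(k,'x at y=.063',np.polyval(k,.063),'ang from y deg',np.degrees(np.arctan(k[0])))
col=d['img'][60:120,320:332].mean((1,2)); print(col.round(0).tolist())
s,M=st()
E
```

```text
106 311 341 [0.5465 0.1283 0.056 ] 0.0233
112 311 341 [0.5463 0.1239 0.056 ] 0.0234
118 311 341 [0.5462 0.1195 0.056 ] 0.0235
124 311 341 [0.546 0.115 0.056] 0.0236
130 311 341 [0.5459 0.1105 0.056 ] 0.0236
136 311 340 [0.5453 0.106  0.056 ] 0.023
142 311 340 [0.5451 0.1015 0.056 ] 0.0231
148 311 340 [0.545  0.0969 0.056 ] 0.0232
154 312 340 [0.5452 0.0922 0.056 ] 0.0225
160 312 340 [0.545  0.0875 0.056 ] 0.0226
166 312 340 [0.5448 0.0828 0.056 ] 0.0227
172 312 340 [0.5447 0.0781 0.056 ] 0.0228
178 312 340 [0.5445 0.0733 0.056 ] 0.0229
184 312 340 [0.5443 0.0684 0.056 ] 0.023
190 312 340 [0.5441 0.0635 0.056 ] 0.0231
196 312 340 [0.5439 0.0586 0.056 ] 0.0232
202 312 339 [0.5434 0.0536 0.056 ] 0.0225
[0.03720572 0.54166137] x at y=.063 0.5440053293539407 ang from y deg 2.1307479604036117
[120.0, 120.0, 121.0, 120.0, 120.0, 121.0, 118.0, 90.0, 100.0, 65.0, 83.0, 112.0, 62.0, 85.0, 113.0, 59.0, 71.0, 110.0, 65.0, 71.0, 112.0, 61.0, 75.0, 112.0, 57.0, 76.0, 113.0, 56.0, 78.0, 111.0, 69.0, 9.0, 17.0, 19.0, 20.0, 19.0, 21.0, 19.0, 17.0, 25.0, 73.0, 118.0, 118.0, 117.0, 117.0, 117.0, 117.0, 117.0, 117.0, 117.0, 118.0, 117.0, 117.0, 117.0, 116.0, 125.0, 136.0, 136.0, 152.0, 170.0]
t 6.0 tcp [0.5411 0.0618 0.1832] psi 87.8 zax [-0.e+00 -1.e-04 -1.e+00] F [ 0.2 -0.4 -0.3] w 0.019
```

View pics/c8.png

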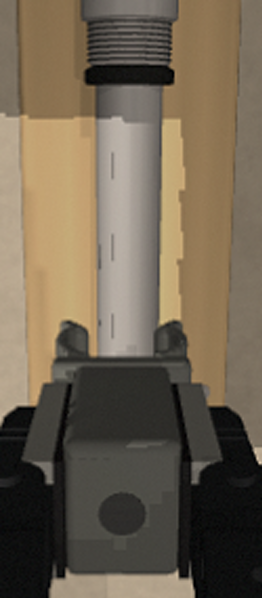

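View pics/c9.png

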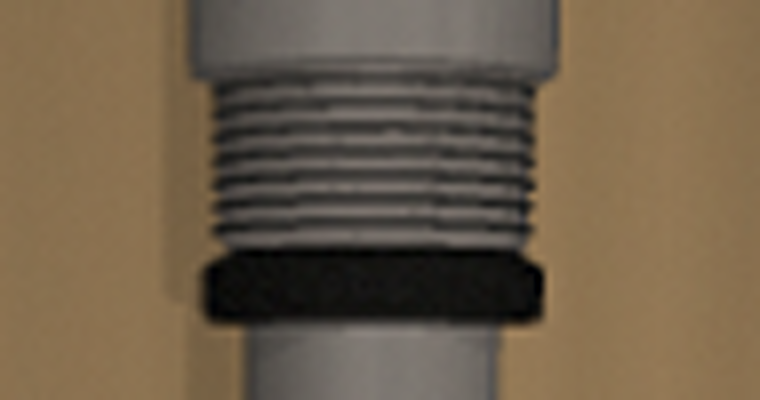

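```bash
python3 - <<'E'
from h import *
d=load('w5'); s,M=st()
print('cam',d['P'][:3,3])
h=onz(d,(265+122/2.1,60+513/2.1),s['tcp_pos'][2]+.0343); print('hole',h, 'tool', M.T@(h-s['tcp_pos']))
ex=[onz(d,(265+u/2.1,60+565/2.1),s['tcp_pos'][2]+.0343) for u in (66,178)]; print([ (M.T@(e-s['tcp_pos'])).round(4) for e in ex])
lip=[onz(d,(u,222),s['tcp_pos'][2]-.0287) for u in (300,347)]; print('lips',[ (M.T@(e-s['tcp_pos'])).round(4) for e in lip])
for z in (.056,.068,.072): print('ring',onz(d,(326.5,100.3),z), 'back',onz(d,(326.5,90.7),z),'sleeve end',onz(d,(326.5,67),z))
E
```

```text
t 6.0 tcp [0.5411 0.0618 0.1832] psi 87.8 zax [-0.e+00 -1.e-04 -1.e+00] F [ 0.2 -0.4 -0.3] w 0.019
cam [0.54425247 0.12733576 0.32539967]
hole [0.54167618 0.06058688 0.21754974] tool [-0.00116201  0.00057895 -0.03429988]
[array([-0.0113, -0.009 , -0.0343]), array([-0.0113,  0.0102, -0.0343])]
lips [array([ 0.0082, -0.0114,  0.0287]), array([0.0082, 0.013 , 0.0287])]
ring [0.54703506 0.13237605 0.056     ] back [0.54728705 0.1392712  0.056     ] sleeve end [0.54789775 0.15595803 0.056     ]
ring [0.54691111 0.13215153 0.068     ] back [0.54715188 0.13873956 0.068     ] sleeve end [0.54773537 0.15468309 0.068     ]
ring [0.5468698 0.1320767 0.072    ] back [0.54710683 0.13856234 0.072     ] sleeve end [0.54768125 0.15425811 0.072     ]
```

```bash
python3 -m creep '[{"dx":0,"dy":0.0025,"dz":0.015,"rx":0,"ry":0,"rz":0},{"dx":0,"dy":0,"dz":0.03,"rx":0,"ry":0,"rz":0.2},{"dx":0,"dy":0,"dz":0.025,"rx":0,"ry":0,"rz":0},{"dx":0,"dy":0,"dz":0.01,"rx":0,"ry":0,"rz":0},{"dx":0,"dy":0,"dz":0,"rx":0,"ry":0,"rz":0},{"dx":0,"dy":0,"dz":0,"rx":0,"ry":0,"rz":0},{"dx":0,"dy":0,"dz":0,"rx":0,"ry":0,"rz":0}]'
python3 - <<'E'
from h import *
grab('wrist','w6');grab('scene','s6'); st()
crop('w6',265,60,390,345,2.1,'c10'); crop('s6',220,70,360,230,4,'c11')
E
```

```text
clock: 6.7
tcp_pos: [0.5448, 0.0617, 0.1048]
tool_rot: [0.001, 0.722, 0.692, 0.001]
contact_force: [0.5, 0.5, -0.1]
width: 0.0194
t 6.8 tcp [0.5447 0.0617 0.1046] psi 87.64 zax [ 2.5e-03 -2.0e-04 -1.0e+00] F [-0.4  0.6 -1.3] w 0.0189
```

View pics/c10.png

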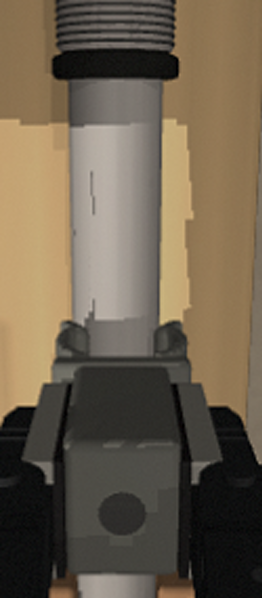

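View pics/c11.png

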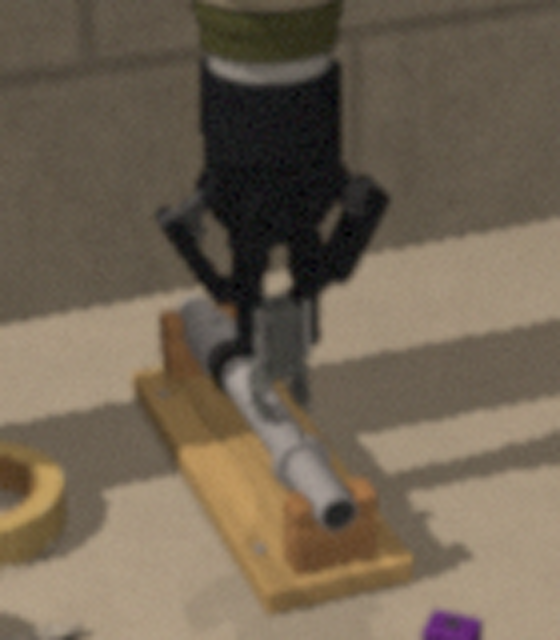

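```bash
python3 - <<'E'
from h import *
d=load('w6'); s,M=st()
sat=cv2.cvtColor(d['img'],cv2.COLOR_RGB2HSV)[...,1]
for r in (120,150,180,205):
    a=b=320
    while sat[r,a-1]<45:a-=1
    while sat[r,b+1]<45:b+=1
    X=onz(d,((a+b)/2,r),.056); print(r,a,b,X.round(4),(M.T@(X-s['tcp_pos'])).round(4))
h=onz(d,(265+122/2.1,60+513/2.1),s['tcp_pos'][2]+.0343); print('hole tool', M.T@(h-s['tcp_pos']))
g=d['img'][60:120,314:328].mean((1,2));print(g.round(0).tolist())
E
```

```text
t 6.8 tcp [0.5447 0.0617 0.1046] psi 87.64 zax [ 2.5e-03 -2.0e-04 -1.0e+00] F [-0.4  0.6 -1.3] w 0.0189
120 299 341 [0.5465 0.1207 0.056 ] [ 0.0591 -0.0008  0.0486]
150 299 340 [0.5455 0.1047 0.056 ] [ 0.043  -0.0011  0.0486]
180 299 340 [0.5448 0.0879 0.056 ] [ 0.0262 -0.0011  0.0486]
205 300 340 [0.5444 0.0733 0.056 ] [ 0.0116 -0.0008  0.0486]
hole tool [-0.00139947  0.00087091 -0.03429782]
[92.0, 49.0, 73.0, 107.0, 105.0, 66.0, 48.0, 100.0, 116.0, 79.0, 45.0, 87.0, 109.0, 99.0, 53.0, 69.0, 108.0, 112.0, 57.0, 37.0, 110.0, 109.0, 99.0, 29.0, 12.0, 19.0, 19.0, 19.0, 20.0, 18.0, 20.0, 20.0, 20.0, 20.0, 20.0, 18.0, 22.0, 70.0, 117.0, 119.0, 118.0, 118.0, 118.0, 118.0, 118.0, 118.0, 118.0, 118.0, 119.0, 118.0, 118.0, 118.0, 118.0, 118.0, 118.0, 118.0, 118.0, 118.0, 117.0, 139.0]
```

```bash
python3 -m creep '[{"dx":0,"dy":-0.0013,"dz":0,"rx":0,"ry":0,"rz":0},{"dx":0,"dy":0,"dz":0.003,"rx":0,"ry":0,"rz":0},{"dx":0,"dy":0,"dz":0.003,"rx":0,"ry":0,"rz":0},{"dx":0,"dy":0,"dz":0.003,"rx":0,"ry":0,"rz":0},{"dx":0,"dy":0,"dz":0,"rx":0,"ry":0,"rz":0}]'
python3 -m creep '[{"dx":0,"dy":0,"dz":0.002,"rx":0,"ry":0,"rz":0},{"dx":0,"dy":0,"dz":0.001,"rx":0,"ry":0,"rz":0},{"dx":0,"dy":0,"dz":0,"rx":0,"ry":0,"rz":0}]'
python3 -m creep '[{"dx":0,"dy":0,"dz":0.001,"rx":0,"ry":0,"rz":0},{"dx":0,"dy":0,"dz":0.001,"rx":0,"ry":0,"rz":0},{"dx":0,"dy":0,"dz":0,"rx":0,"ry":0,"rz":0}]'
python3 -m creep '[{"dx":0,"dy":0,"dz":0.001,"rx":0,"ry":0,"rz":0},{"dx":0,"dy":0,"dz":0.001,"rx":0,"ry":0,"rz":0},{"dx":0,"dy":0,"dz":0,"rx":0,"ry":0,"rz":0}]'
```

```text
clock: 7.3
tcp_pos: [0.5431, 0.0617, 0.0943]
tool_rot: [0.001, 0.722, 0.692, 0.0]
contact_force: [2.2, 0.7, 0.5]
width: 0.019
clock: 7.6
tcp_pos: [0.5435, 0.0617, 0.0929]
tool_rot: [0.001, 0.722, 0.692, 0.001]
contact_force: [-0.8, -0.6, 8.8]
width: 0.0193
clock: 7.9
tcp_pos: [0.5436, 0.0617, 0.0913]
tool_rot: [0.001, 0.722, 0.692, 0.001]
contact_force: [-1.4, -0.3, 11.2]
width: 0.0193
clock: 8.2
tcp_pos: [0.5436, 0.0617, 0.0891]
tool_rot: [0.001, 0.722, 0.692, 0.001]
contact_force: [-1.7, 1.2, 9.2]
width: 0.0192
```

```bash
python3 -m creep '[{"dx":0,"dy":0,"dz":0.001,"rx":0,"ry":0,"rz":0},{"dx":0,"dy":0,"dz":0.001,"rx":0,"ry":0,"rz":0},{"dx":0,"dy":0,"dz":0,"rx":0,"ry":0,"rz":0}]'
python3 -m creep '[{"dx":0,"dy":0,"dz":0.001,"rx":0,"ry":0,"rz":0},{"dx":0,"dy":0,"dz":0.001,"rx":0,"ry":0,"rz":0},{"dx":0,"dy":0,"dz":0,"rx":0,"ry":0,"rz":0}]'
python3 -m creep '[{"dx":0,"dy":0,"dz":0.001,"rx":0,"ry":0,"rz":0},{"dx":0,"dy":0,"dz":0,"rx":0,"ry":0,"rz":0}]'
```

```text
clock: 8.5
tcp_pos: [0.5434, 0.0618, 0.0868]
tool_rot: [0.001, 0.721, 0.692, 0.001]
contact_force: [-0.4, 0.7, 8.6]
width: 0.0186
clock: 8.8
tcp_pos: [0.5432, 0.0618, 0.0842]
tool_rot: [0.001, 0.722, 0.692, 0.001]
contact_force: [1.5, 0.2, 2.7]
width: 0.0191
clock: 9.0
tcp_pos: [0.5431, 0.0617, 0.0826]
tool_rot: [0.001, 0.722, 0.692, 0.0]
contact_force: [1.9, -0.6, 3.3]
width: 0.0192
```

```bash
python3 -m creep '[{"dx":0,"dy":0,"dz":0.001,"rx":0,"ry":0,"rz":0},{"dx":0,"dy":0,"dz":0.001,"rx":0,"ry":0,"rz":0},{"dx":0,"dy":0,"dz":0,"rx":0,"ry":0,"rz":0}]'
python3 -m creep '[{"dx":0,"dy":0,"dz":0.001,"rx":0,"ry":0,"rz":0},{"dx":0,"dy":0,"dz":0.001,"rx":0,"ry":0,"rz":0},{"dx":0,"dy":0,"dz":0,"rx":0,"ry":0,"rz":0}]'
python3 -m creep '[{"dx":0,"dy":0,"dz":0.001,"rx":0,"ry":0,"rz":0},{"dx":0,"dy":0,"dz":0,"rx":0,"ry":0,"rz":0}]'
```

```text
clock: 9.3
tcp_pos: [0.5427, 0.0617, 0.0797]
tool_rot: [0.0, 0.722, 0.692, 0.0]
contact_force: [4.4, 0.4, -1.7]
width: 0.0194
clock: 9.6
tcp_pos: [0.5424, 0.0617, 0.0777]
tool_rot: [-0.0, 0.722, 0.692, -0.0]
contact_force: [4.7, -0.3, -5.1]
width: 0.0189
clock: 9.8
tcp_pos: [0.5423, 0.0617, 0.077]
tool_rot: [-0.0, 0.722, 0.692, -0.0]
contact_force: [4.9, 0.1, -5.2]
width: 0.019
```

```bash
python3 -m creep '[{"dx":0,"dy":0.0008,"dz":0.0005,"rx":0,"ry":0,"rz":0},{"dx":0,"dy":0,"dz":0.0005,"rx":0,"ry":0,"rz":0},{"dx":0,"dy":0,"dz":0,"rx":0,"ry":0,"rz":0}]'
python3 -m creep '[{"dx":0,"dy":0,"dz":0.0005,"rx":0,"ry":0,"rz":0},{"dx":0,"dy":0,"dz":0,"rx":0,"ry":0,"rz":0}]'
```

```text
clock: 10.1
tcp_pos: [0.5428, 0.0617, 0.0763]
tool_rot: [-0.0, 0.722, 0.692, -0.0]
contact_force: [2.4, 0.5, -1.1]
width: 0.019
clock: 10.3
tcp_pos: [0.5428, 0.0617, 0.0763]
tool_rot: [-0.0, 0.721, 0.692, -0.0]
contact_force: [-0.0, -0.0, 4.8]
width: 0.019
```

```bash
python3 -m creep '[{"dx":0,"dy":0,"dz":-0.0003,"rx":0,"ry":0,"rz":0},{"dx":0.002,"dy":0,"dz":0,"rx":0,"ry":0,"rz":0},{"dx":0.003,"dy":0,"dz":0,"rx":0,"ry":0,"rz":0},{"dx":0.003,"dy":0,"dz":0,"rx":0,"ry":0,"rz":0}]'
python3 -m creep '[{"dx":0.004,"dy":0,"dz":0,"rx":0,"ry":0,"rz":0},{"dx":0.004,"dy":0,"dz":0,"rx":0,"ry":0,"rz":0},{"dx":0.004,"dy":0,"dz":0,"rx":0,"ry":0,"rz":0},{"dx":0.004,"dy":0,"dz":0,"rx":0,"ry":0,"rz":0}]'
python3 - <<'E'
from h import *
st()
E
```

```text
clock: 10.7
tcp_pos: [0.5435, 0.0686, 0.0763]
tool_rot: [0.001, 0.722, 0.692, -0.001]
contact_force: [-0.0, -5.6, 4.0]
width: 0.019
clock: 11.1
tcp_pos: [0.5442, 0.0846, 0.0762]
tool_rot: [0.001, 0.722, 0.692, -0.001]
contact_force: [0.3, -6.0, 3.5]
width: 0.0189
t 11.1 tcp [0.5442 0.0846 0.0762] psi 87.59 zax [-0.     -0.0029 -1.    ] F [ 0.3 -6.   3.5] w 0.0189
```

```bash
python3 -m creep '[{"dx":0.004,"dy":0,"dz":0,"rx":0,"ry":0,"rz":0},{"dx":0.004,"dy":0,"dz":0,"rx":0,"ry":0,"rz":0},{"dx":0.004,"dy":0,"dz":0,"rx":0,"ry":0,"rz":0},{"dx":0.004,"dy":0,"dz":0,"rx":0,"ry":0,"rz":0},{"dx":0.004,"dy":0,"dz":0,"rx":0,"ry":0,"rz":0},{"dx":0.002,"dy":0,"dz":0,"rx":0,"ry":0,"rz":0},{"dx":0,"dy":0,"dz":0,"rx":0,"ry":0,"rz":0}]'
python3 - <<'E'
from h import *
grab('wrist','w7');grab('scene','s7');s,M=st(); d=load('w7')
crop('w7',270,110,390,340,2.6,'c12')
h=onz(d,(265+122/2.1,60+513/2.1),s['tcp_pos'][2]+.0343); print('hole y',h)
print('ringY', onz(d,(322,170),.07))
g=d['img'][130:230,316:326].mean((1,2));print(g.round(0).tolist())
E
```

```text
clock: 11.8
tcp_pos: [0.5451, 0.107, 0.0762]
tool_rot: [0.001, 0.722, 0.692, -0.001]
contact_force: [0.6, -5.7, 3.9]
width: 0.0194
t 11.9 tcp [0.5451 0.107  0.0763] psi 87.62 zax [ 2.0e-04 -1.5e-03 -1.0e+00] F [ 0.5 -5.9  4.5] w 0.0197
hole y [0.54577528 0.10576632 0.11056092]
ringY [0.5470048  0.14635273 0.07      ]
[133.0, 133.0, 133.0, 133.0, 133.0, 133.0, 133.0, 133.0, 133.0, 132.0, 132.0, 132.0, 132.0, 132.0, 132.0, 132.0, 132.0, 132.0, 132.0, 132.0, 131.0, 129.0, 113.0, 115.0, 94.0, 47.0, 84.0, 117.0, 114.0, 76.0, 46.0, 102.0, 126.0, 99.0, 57.0, 70.0, 110.0, 126.0, 87.0, 40.0, 92.0, 121.0, 103.0, 63.0, 57.0, 106.0, 126.0, 87.0, 43.0, 87.0, 117.0, 104.0, 65.0, 56.0, 105.0, 119.0, 79.0, 24.0, 12.0, 16.0, 21.0, 22.0, 22.0, 22.0, 22.0, 23.0, 23.0, 23.0, 23.0, 21.0, 14.0, 110.0, 135.0, 132.0, 131.0, 131.0, 131.0, 131.0, 130.0, 127.0, 171.0, 193.0, 190.0, 190.0, 190.0, 190.0, 190.0, 190.0, 190.0, 189.0, 189.0, 189.0, 189.0, 190.0, 190.0, 189.0, 189.0, 190.0, 194.0, 154.0]
```

View pics/c12.png

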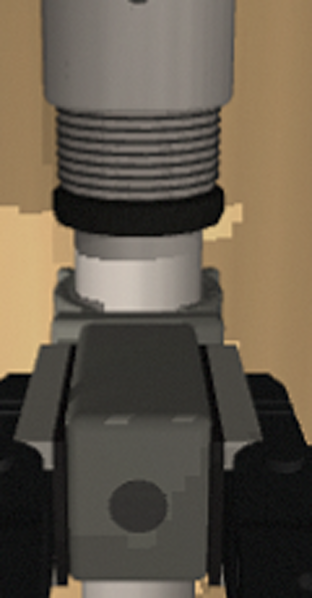

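The ring's front edge is at row ~201 and the clip's hole is still at (322.7,305), so it hasn't slipped in the grip. About 12–13 mm of gap should remain; I'll compute it.

```bash
python3 - <<'E'
from h import *
d=load('w7')
for z in (.068,.072): print(onz(d,(321,201),z))
# clip end face front top edge of plate (crop row 318 -> plate top front edge z=.0415+.032)
print('plate front top edge',onz(d,(322,110+316/2.6),.0735), 'hole',onz(d,(322.7,305),.1105))
E
```

```text
[0.54594533 0.13192827 0.068     ]
[0.54601166 0.13301599 0.072     ]
plate front top edge [0.54587991 0.1193696  0.0735    ] hole [0.54562259 0.1054475  0.1105    ]
```

```bash
python3 -m creep '[{"dx":0.003,"dy":0,"dz":-0.0002,"rx":0,"ry":0,"rz":0},{"dx":0.003,"dy":0,"dz":0,"rx":0,"ry":0,"rz":0},{"dx":0.003,"dy":0,"dz":0,"rx":0,"ry":0,"rz":0},{"dx":0,"dy":0,"dz":0,"rx":0,"ry":0,"rz":0},{"dx":0,"dy":0,"dz":0,"rx":0,"ry":0,"rz":0}]'
python3 -m creep '[{"dx":0.0005,"dy":0,"dz":0,"rx":0,"ry":0,"rz":0},{"dx":0.0005,"dy":0,"dz":0,"rx":0,"ry":0,"rz":0}]'
python3 -m creep '[{"dx":0.0005,"dy":0,"dz":0,"rx":0,"ry":0,"rz":0},{"dx":0.0005,"dy":0,"dz":0,"rx":0,"ry":0,"rz":0}]'
python3 - <<'E'
from h import *
grab('wrist','w8');s,M=st(); d=load('w8')
crop('w8',270,160,380,270,6,'c13')
E
```

```text
clock: 12.4
tcp_pos: [0.5454, 0.1164, 0.0763]
tool_rot: [0.0, 0.722, 0.692, -0.0]
contact_force: [1.4, -4.9, 3.6]
width: 0.0194
clock: 12.6
tcp_pos: [0.5455, 0.1171, 0.0763]
tool_rot: [0.0, 0.722, 0.692, -0.0]
contact_force: [0.5, -5.5, 4.5]
width: 0.0192
clock: 12.8
tcp_pos: [0.5455, 0.1181, 0.0763]
tool_rot: [0.0, 0.722, 0.692, -0.0]
contact_force: [0.8, -5.0, 4.6]
width: 0.0192
t 12.85 tcp [0.5455 0.1182 0.0763] psi 87.61 zax [-0.    -0.001 -1.   ] F [ 0.5 -5.6  3.6] w 0.0193
```

View pics/c13.png

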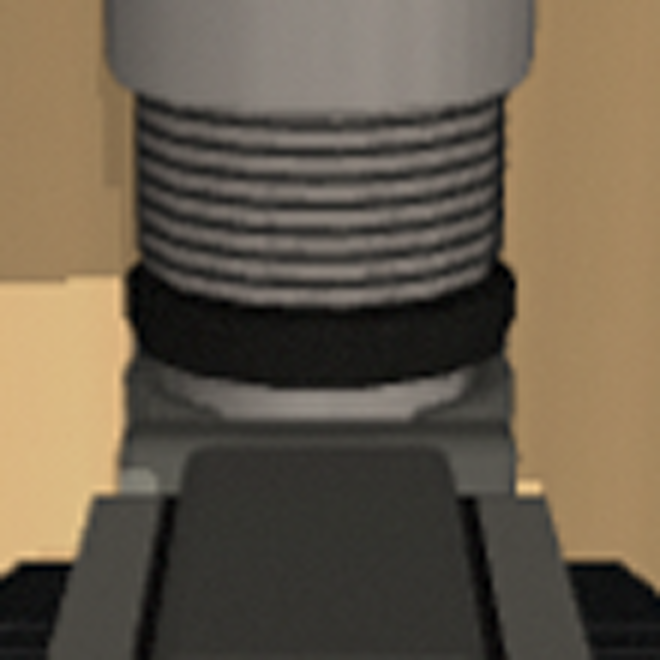

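The ring's front (row ~224) is within a couple of millimetres of the clip's end face, and there's no extra force yet (slide baseline is about 5.3 N).

```bash
for i in 1; do python3 -m creep '[{"dx":0.0005,"dy":0,"dz":0,"rx":0,"ry":0,"rz":0},{"dx":0.0005,"dy":0,"dz":0,"rx":0,"ry":0,"rz":0}]'; done
python3 -m creep '[{"dx":0.0005,"dy":0,"dz":0,"rx":0,"ry":0,"rz":0}]'
python3 -m creep '[{"dx":0.0005,"dy":0,"dz":0,"rx":0,"ry":0,"rz":0}]'
```

```text
clock: 13.05
tcp_pos: [0.5455, 0.1191, 0.0763]
tool_rot: [0.0, 0.722, 0.692, -0.0]
contact_force: [0.2, -5.6, 3.7]
width: 0.0188
clock: 13.15
tcp_pos: [0.5455, 0.1196, 0.0763]
tool_rot: [0.0, 0.722, 0.692, -0.0]
contact_force: [0.7, -6.8, 3.5]
width: 0.0194
clock: 13.25
tcp_pos: [0.5456, 0.1201, 0.0763]
tool_rot: [0.0, 0.722, 0.692, -0.0]
contact_force: [1.0, -5.6, 4.3]
width: 0.0192
```

```bash
python3 -m creep '[{"dx":0.0005,"dy":0,"dz":0,"rx":0,"ry":0,"rz":0}]'
python3 -m creep '[{"dx":0.0005,"dy":0,"dz":0,"rx":0,"ry":0,"rz":0}]'
```

```text
clock: 13.35
tcp_pos: [0.5456, 0.1206, 0.0762]
tool_rot: [0.0, 0.722, 0.692, -0.0]
contact_force: [0.9, -5.7, 4.0]
width: 0.0189
clock: 13.45
tcp_pos: [0.5456, 0.121, 0.0763]
tool_rot: [0.0, 0.722, 0.692, -0.0]
contact_force: [1.0, -6.2, 3.8]
width: 0.0192
```

```bash
python3 - <<'E'
from h import *
F=[]
for i in range(3):
    grab('wrist','w9'); F.append(readout.sense()['contact_force'])
print(np.array(F).round(1))
crop('w9',270,160,380,270,6,'c14'); st()
E
```

```text
[[ 1.  -5.9  3.2]
 [ 0.1 -5.8  3.8]
 [ 0.5 -5.3  3.6]]
t 13.6 tcp [0.5456 0.121  0.0763] psi 87.61 zax [-0.     -0.0012 -1.    ] F [ 0.5 -5.3  3.6] w 0.0191
```

View pics/c14.png

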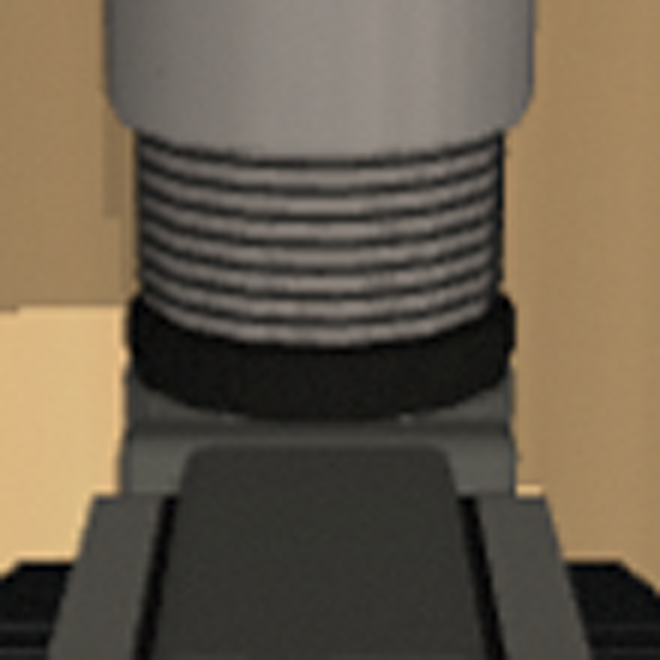

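The ring (front at row ~229) has just reached the clip's plate edge and the force still sits at the slide baseline. I'll carry on in small steps.

```bash
python3 -m creep '[{"dx":0.0005,"dy":0,"dz":0,"rx":0,"ry":0,"rz":0}]'
python3 -m creep '[{"dx":0.0005,"dy":0,"dz":0,"rx":0,"ry":0,"rz":0}]'
python3 -m creep '[{"dx":0,"dy":0,"dz":0,"rx":0,"ry":0,"rz":0}]'
```

```text
clock: 13.7
tcp_pos: [0.5456, 0.1213, 0.0763]
tool_rot: [0.001, 0.722, 0.692, -0.001]
contact_force: [0.9, -5.7, 4.0]
width: 0.0192
clock: 13.8
tcp_pos: [0.5456, 0.1217, 0.0763]
tool_rot: [0.001, 0.722, 0.692, -0.001]
contact_force: [0.6, -5.6, 4.1]
width: 0.0191
clock: 13.9
tcp_pos: [0.5456, 0.1217, 0.0763]
tool_rot: [0.001, 0.722, 0.692, -0.001]
contact_force: [1.0, -7.5, 4.2]
width: 0.0195
```

```bash
python3 - <<'E'
from h import *
F=[]
for i in range(3):
    grab('wrist','w10'); F.append(readout.sense()['contact_force'])
print(np.array(F).mean(0).round(2)); st()
crop('w10',270,160,380,270,6,'c15')
E
```

```text
[ 0.86 -6.69  3.93]
t 14.05 tcp [0.5457 0.1217 0.0763] psi 87.6 zax [-1.0e-04 -1.8e-03 -1.0e+00] F [ 0.6 -6.5  4.4] w 0.0196
```

View pics/c15.png

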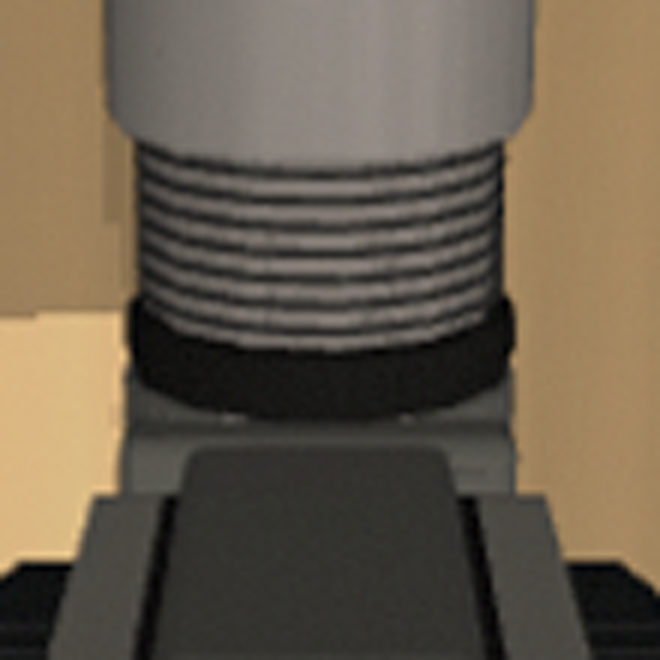

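The ring's front no longer moves relative to the clip while the sleeve does, and the force is up about 1.1 N. Contact was therefore near TCP y = 0.1210–0.1211, with ~0.7 mm pressed. I'll press about 0.9 mm more.

```bash
python3 -m creep '[{"dx":0.0005,"dy":0,"dz":0,"rx":0,"ry":0,"rz":0},{"dx":0,"dy":0,"dz":0,"rx":0,"ry":0,"rz":0}]'
python3 -m creep '[{"dx":0.0004,"dy":0,"dz":0,"rx":0,"ry":0,"rz":0},{"dx":0,"dy":0,"dz":0,"rx":0,"ry":0,"rz":0}]'
```

```text
clock: 14.25
tcp_pos: [0.5457, 0.1221, 0.0763]
tool_rot: [0.001, 0.722, 0.692, -0.001]
contact_force: [0.7, -7.0, 3.5]
width: 0.0192
clock: 14.45
tcp_pos: [0.5457, 0.1223, 0.0762]
tool_rot: [0.001, 0.722, 0.692, -0.001]
contact_force: [1.0, -8.7, 3.8]
width: 0.0193
```

```bash
python3 - <<'E'
from h import *
F=[]
for i in range(3):
    grab('wrist','w11'); F.append(readout.sense()['contact_force'])
print(np.array(F).mean(0).round(2)); st()
crop('w11',270,160,380,270,6,'c16')
for f,se,rf in (('w8',None,None),('w9',0,0),('w10',0,0),('w11',0,0)):
    d=load(f); g=d['img'][:,316:326].mean((1,2))
    # ring: dark band rows; sub-pixel edges at half level
    r=np.arange(150,250); v=g[150:250]
    dark=np.where(v<30)[0]; 
    print(f, 'dark rows',r[dark[0]],r[dark[-1]], v[dark[-1]-1:dark[-1]+5].round(0), 'sleeve->rib',[int(x) for x in v[12:45]])
E
```

```text
[ 0.99 -7.48  4.39]
t 14.6 tcp [0.5457 0.1223 0.0762] psi 87.59 zax [-2.0e-04 -2.3e-03 -1.0e+00] F [ 1.  -7.3  3.9] w 0.0194
w8 dark rows 211 223 [ 23.  20.  36. 114. 137. 135.] sleeve->rib [135, 135, 135, 135, 135, 135, 134, 135, 134, 134, 135, 134, 135, 135, 133, 132, 114, 89, 62, 60, 109, 128, 85, 39, 94, 124, 100, 57, 67, 112, 120, 78, 41]
w9 dark rows 218 229 [22. 22. 35. 49. 59. 67.] sleeve->rib [136, 135, 135, 135, 135, 136, 135, 135, 135, 135, 135, 135, 135, 135, 135, 135, 135, 135, 135, 134, 135, 134, 131, 120, 80, 45, 87, 120, 104, 63, 59, 109, 125]
w10 dark rows 219 229 [22. 22. 36. 48. 59. 67.] sleeve->rib [136, 136, 135, 135, 135, 135, 135, 135, 135, 135, 135, 135, 136, 135, 135, 135, 135, 135, 135, 135, 134, 135, 135, 133, 124, 107, 70, 50, 106, 128, 90, 45, 88]
w11 dark rows 219 229 [23. 22. 35. 48. 53. 68.] sleeve->rib [136, 136, 135, 136, 135, 136, 136, 135, 135, 136, 135, 135, 136, 135, 135, 135, 135, 135, 135, 135, 135, 135, 135, 135, 134, 132, 121, 78, 42, 87, 121, 100, 59]
```

View pics/c16.png

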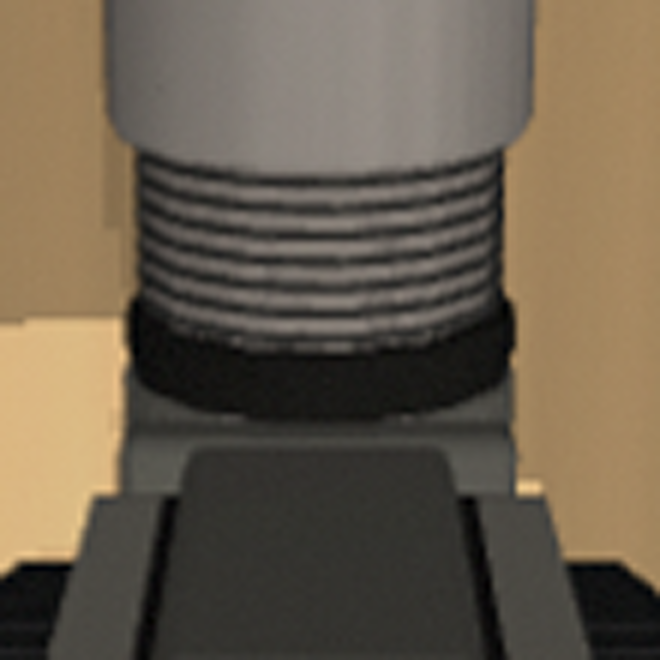

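The sleeve edge has advanced ~1.3 mm over a static ring front and the force is up ~2 N, so about 1.3 mm is pressed in. One small step more, then let go and back off straight up.

```bash
python3 -m creep '[{"dx":0.0003,"dy":0,"dz":-0.0002,"rx":0,"ry":0,"rz":0},{"dx":0,"dy":0,"dz":0,"rx":0,"ry":0,"rz":0},{"dx":0,"dy":0,"dz":0,"rx":0,"ry":0,"rz":0}]'
python3 -m creep '[{"dx":0,"dy":0,"dz":0,"rx":0,"ry":0,"rz":0},{"dx":0,"dy":0,"dz":0,"rx":0,"ry":0,"rz":0},{"dx":0,"dy":0,"dz":0,"rx":0,"ry":0,"rz":0},{"dx":0,"dy":0,"dz":0,"rx":0,"ry":0,"rz":0},{"dx":0,"dy":0,"dz":0,"rx":0,"ry":0,"rz":0}]' 0.55
python3 - <<'E'
from h import *
grab('wrist','w12'); st(); crop('w12',250,150,400,350,3,'c17')
E
```

```text
clock: 14.9
tcp_pos: [0.5457, 0.1226, 0.0763]
tool_rot: [0.001, 0.722, 0.692, -0.001]
contact_force: [1.2, -7.5, 2.7]
width: 0.0191
clock: 15.4
tcp_pos: [0.5455, 0.1242, 0.0763]
tool_rot: [-0.0, 0.721, 0.693, -0.0]
contact_force: [-0.2, -0.3, -0.1]
width: 0.047
t 15.45 tcp [0.5456 0.1241 0.0764] psi 87.66 zax [-2.e-04  2.e-04 -1.e+00] F [-0.2  0.8  0.2] w 0.047
```

View pics/c17.png

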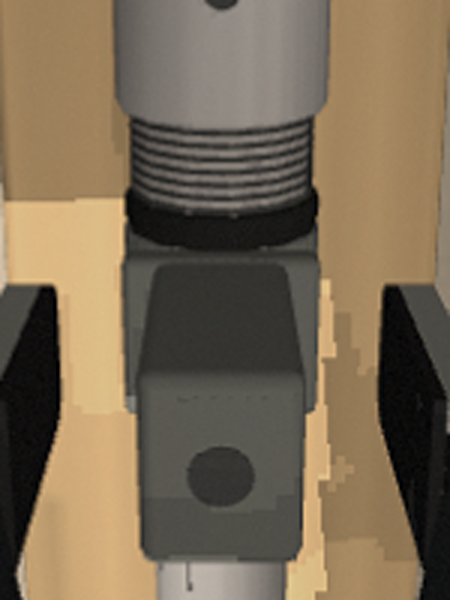

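The jaws are clear on both sides and the clip is standing with the ring against it. I'll back up, then check compression and seating.

```bash
python3 -m creep '[{"dx":0,"dy":0,"dz":-0.01,"rx":0,"ry":0,"rz":0},{"dx":0,"dy":0,"dz":-0.03,"rx":0,"ry":0,"rz":0},{"dx":0,"dy":0,"dz":-0.03,"rx":0,"ry":0,"rz":0},{"dx":0,"dy":0,"dz":-0.02,"rx":0,"ry":0,"rz":0},{"dx":0,"dy":0,"dz":0,"rx":0,"ry":0,"rz":0},{"dx":0,"dy":0,"dz":0,"rx":0,"ry":0,"rz":0}]'
python3 - <<'E'
from h import *
grab('wrist','w13'); grab('scene','s13'); s,M=st(); crop('w13',230,90,410,290,3,'c18'); crop('s13',220,70,360,230,4,'c19')
# compression: ring front vs sleeve end, earlier (w5/w6/w7) and now
def mark(f,rows,c0,c1):
    d=load(f); g=d['img'][rows[0]:rows[1],c0:c1].mean((1,2)); print(f,rows[0],[int(x) for x in g])
mark('w12',(170,240),316,326); mark('w13',(140,240),316,326)
E
```

```text
clock: 16.05
tcp_pos: [0.546, 0.124, 0.167]
tool_rot: [0.0, 0.721, 0.692, 0.001]
contact_force: [-0.1, -0.8, -0.6]
width: 0.0469
t 16.15 tcp [0.545  0.1238 0.1655] psi 87.64 zax [-1.7e-03 -2.0e-04 -1.0e+00] F [ 0.7  0.4 -0.6] w 0.0469
w12 170 [137, 137, 137, 137, 137, 137, 137, 137, 137, 137, 137, 137, 136, 136, 136, 137, 137, 136, 136, 137, 136, 133, 122, 79, 43, 90, 123, 99, 56, 67, 113, 119, 76, 43, 105, 130, 90, 45, 87, 120, 96, 53, 67, 111, 110, 68, 50, 107, 123, 79, 46, 36, 17, 21, 23, 23, 23, 23, 23, 23, 23, 23, 21, 30, 46, 54, 64, 61, 51, 48]
w13 140 [125, 126, 126, 126, 126, 126, 126, 125, 125, 126, 126, 125, 126, 126, 126, 126, 126, 126, 125, 125, 115, 89, 65, 100, 89, 65, 103, 87, 70, 106, 79, 78, 101, 69, 85, 98, 64, 97, 95, 61, 34, 16, 19, 20, 20, 21, 20, 19, 30, 51, 51, 44, 44, 45, 45, 45, 45, 46, 45, 45, 46, 45, 45, 52, 65, 72, 77, 80, 78, 79, 80, 79, 80, 78, 103, 115, 114, 114, 100, 82, 76, 72, 70, 68, 68, 68, 68, 69, 73, 77, 92, 109, 114, 113, 113, 113, 113, 113, 113, 113]
```

View pics/c18.png

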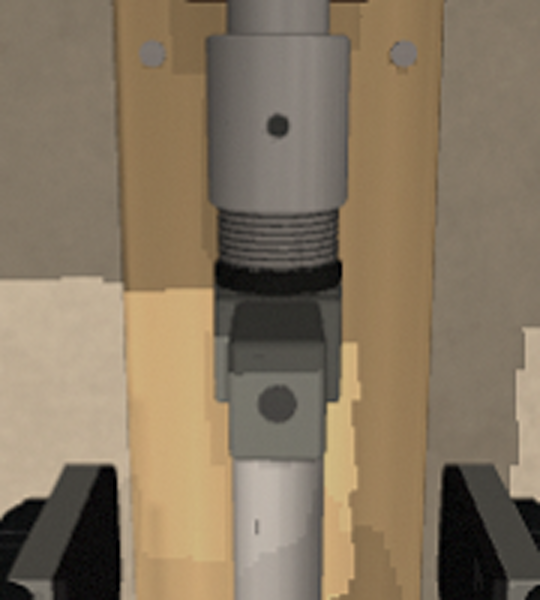

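View pics/c19.png

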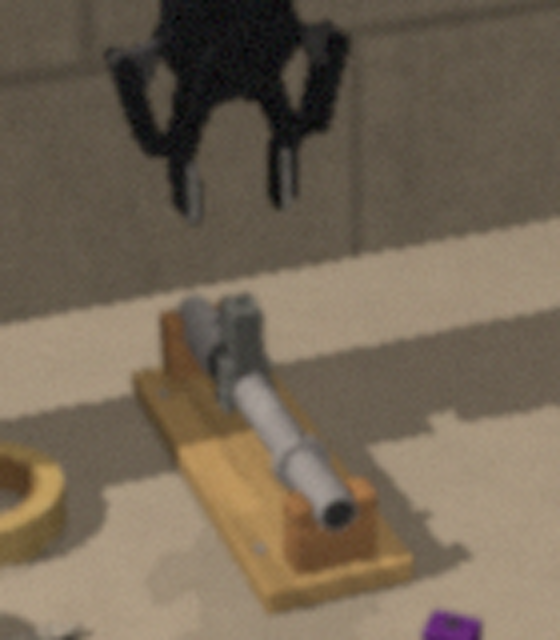

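```bash
python3 - <<'E'
from h import *
def cross(g,r,lev):
    return r+(lev-g[r])/(g[r+1]-g[r])
for f in ('w5','w6','w7','w8','w9','w10','w11','w12','w13'):
    d=load(f); c0,c1=(321,331) if f=='w5' else (316,326)
    g=d['img'][:,c0:c1].mean((1,2)); u=(c0+c1-1)/2
    blk=[r for r in range(60,250) if all(g[r+k]<27 for k in range(4))]
    first,last=blk[0],blk[-1]+3
    back=first-2+0.0
    # back edge: cross 30 going up ; front: cross 30 going down
    r=first
    while g[r-1]<30:r-=1
    b=cross(g,r-1,30)
    r=last
    while g[r+1]<30:r+=1
    fr=cross(g,r,30)
    # sleeve end: first time below 105 scanning from ring upward: find first row in the preceding 60 where g<110 after plateau
    r=first-60 if first>70 else 10
    r=max(r,5); m=np.median(g[first-45:first-33]) if f not in('w5','w13') else np.median(g[max(first-40,0):first-26])
    k=first-34 if f not in('w5','w13') else first-26
    while g[k]>0.85*m: k+=1
    sl=cross(g,k-1,.85*m)
    Y=lambda v,z: onz(d,(u,v),z)[1]
    print(f,'rows',round(sl,2),round(b,2),round(fr,2),'sleeve-front mm',round(1e3*(Y(sl,.073)-Y(fr,.072)),2),'sleeve-back',round(1e3*(Y(sl,.073)-Y(b,.072)),2),'ringw',round(1e3*(Y(b,.072)-Y(fr,.072)),2))
E
```

```text
w5 rows 66.56 90.65 99.09 sleeve-front mm 21.54 sleeve-back 15.84 ringw 5.7
w6 rows 52.71 82.99 96.17 sleeve-front mm 19.65 sleeve-back 13.54 ringw 6.11
w7 rows 153.15 186.89 200.17 sleeve-front mm 20.66 sleeve-back 14.71 ringw 5.94
w8 rows 178.0 210.95 223.61 sleeve-front mm 20.86 sleeve-back 14.98 ringw 5.88
w9 rows 185.15 217.46 229.63 sleeve-front mm 20.59 sleeve-back 14.87 ringw 5.72
w10 rows 186.57 218.33 229.57 sleeve-front mm 19.94 sleeve-back 14.66 ringw 5.29
w11 rows 188.15 218.59 229.63 sleeve-front mm 19.27 sleeve-back 14.08 ringw 5.19
w12 rows 192.14 221.33 232.94 sleeve-front mm 19.08 sleeve-back 13.59 ringw 5.49
w13 rows 160.32 180.24 187.92 sleeve-front mm 19.58 sleeve-back 14.09 ringw 5.49
```

Ring travel against the free-standing views comes to 1.4–1.8 mm (front edge 20.9→19.1 mm, back edge 15.0→13.6 mm). Last, I'll check stability after a pause, seating height and the other objects.

```bash
python3 -m creep '[{"dx":-0.02,"dy":0,"dz":-0.03,"rx":0,"ry":0,"rz":0},{"dx":-0.03,"dy":0,"dz":-0.03,"rx":0,"ry":0,"rz":0},{"dx":-0.03,"dy":0,"dz":0,"rx":0,"ry":0,"rz":0},{"dx":0,"dy":0,"dz":0,"rx":0,"ry":0,"rz":0},{"dx":0,"dy":0,"dz":0,"rx":0,"ry":0,"rz":0},{"dx":0,"dy":0,"dz":0,"rx":0,"ry":0,"rz":0},{"dx":0,"dy":0,"dz":0,"rx":0,"ry":0,"rz":0},{"dx":0,"dy":0,"dz":0,"rx":0,"ry":0,"rz":0}]'
python3 - <<'E'
from h import *
grab('wrist','w14'); grab('scene','s14'); st(); crop('w14',270,60,370,200,4,'c20'); crop('s14',245,130,305,190,9,'c21')
E
```

```text
clock: 16.95
tcp_pos: [0.5421, 0.0448, 0.2259]
tool_rot: [-0.0, 0.721, 0.693, -0.0]
contact_force: [0.2, 0.9, 0.4]
width: 0.0469
t 17.05 tcp [0.5423 0.0446 0.2262] psi 87.7 zax [-5.e-04 -0.e+00 -1.e+00] F [-0.5  0.1  0.5] w 0.0469
```

View pics/w14.png

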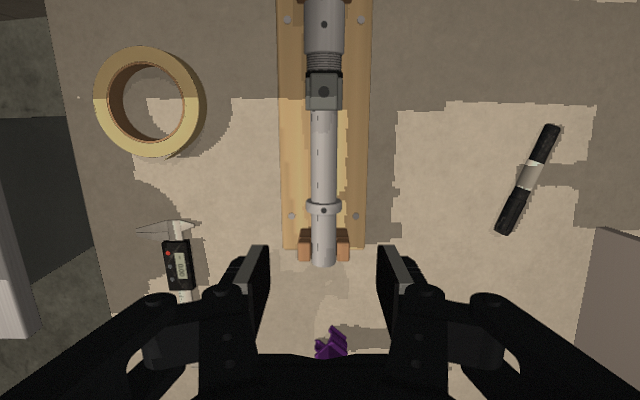

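View pics/c20.png

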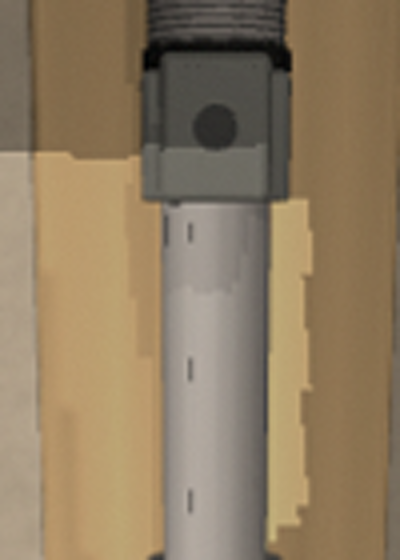

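View pics/c21.png

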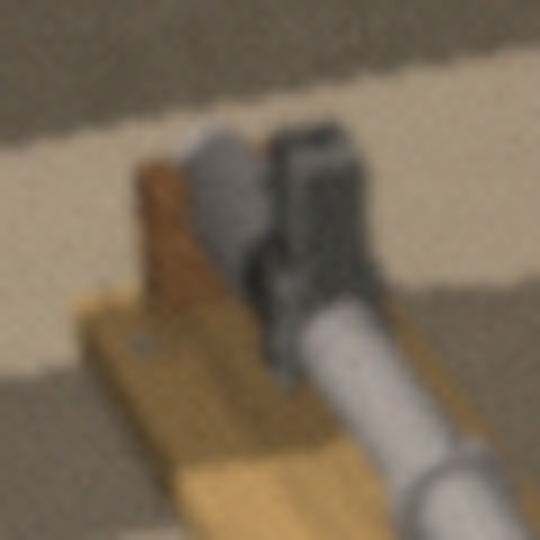

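View pics/s14.png

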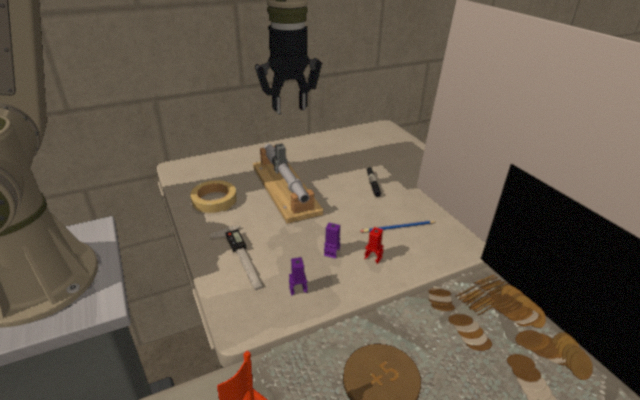

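The clip sits square on the tube against the ring (wrist (324,91)), the arm is clear, and the tape, caliper, marker, pencil and coloured clips are where they were. One height check, then I'll hand in.

```bash
python3 - <<'E'
from h import *
print(tri(load('w14'),(323.75,91.5),load('s14'),(245+318/9,130+140/9)), 'expect z ~.1105')
ticket.finish_job()
E
```

```text
(array([0.54652543, 0.1212821 , 0.11022721]), np.float64(0.0004303852741973843)) expect z ~.1105
the job is handed in; nothing more can be done
```

I snapped the grey clip onto the collar half of the tube, slid it along to the buffer ring, pressed the ring in and let go. The job is handed in, about 17 s into the 64 s allowed.

- **Snap:** the downward push peaked at about 11 N in the readings. The springs then pulled the clip down, and it stopped hard at TCP z = 0.0763 m (0.0762 m predicted). Afterwards I measured the top of its foot at 0.1102 m, against 0.1105 m expected for fully home.
- **Ring:** sliding took about 5.5 N. From first contact the force rose only about 2 N, so there was no ramming.
- **Compression:** the checks disagree slightly:
  - Force suggests about 1.2 mm.
  - Tool travel suggests about 1.5 mm.
  - The pictures before and after letting go suggest 1.4–1.8 mm.

  All are within the millimetre or two asked for, and short of the 3 mm stop.
- **After letting go:** the clip stayed against the ring, the arm is clear of it, and the other things on the table look unmoved. I did not measure the 2 N bearing force. That the clip still bears on the ring comes from pictures only, the last about 2 s after release.
- **Refused calls:** the first two move commands were rejected for leaving out keys. Nothing moved, and I sent them again.

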